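Press the canner gauge and can opener into their foam tray

TASK

Put the pressure gauge and the can opener back in the foam-lined tray: each goes into the pocket cut to its own outline, face (or turning key) up, pointing the way the cut-out points. The foam grips them, so push each one gently down until it sits fully home on the pocket's floor; do not lean on or drop them onto the foam, and leave the jar, the tin and the carton where they are.

Things in the scene. Friction and masses are not known exactly. Their poses are not given: they have to be found in the camera images.
- tray: Grey plastic tray 210 x 220 mm (x, y), 24 mm high, fixed, filled with charcoal foam with two pockets 14 mm deep; their lighter floor, 10 mm above the table, is soft: sinks 1 mm per 4 N, at most 5 mm, and springs back. Origin: centre of the underside; z up. Four springy bulges stand 2.5 mm into each pocket from the walls: passing them takes 3 to 10 N, an item's weight is not enough.
- gauge_pocket (a point): Centre of the eight-sided dial part of the gauge's pocket, on its floor, 20 mm to -x and 48 mm to -y of the tray's origin; axes as the tray. 53 mm across flats; a 24 mm wide slot for the fitting runs to 57 mm in +x. Finger cut-outs of the same depth, 34 mm long in x, reach out to 50 mm on both sides (+y, -y). The gauge at home has its origin here, its x along this x.
- gauge_pocket_end (a point): Where the tip of the gauge's fitting (point gauge_end) lies when the gauge is home: 54 mm in +x and 13 mm up from gauge_pocket.
- opener_pocket (a point): Origin of the can opener's pocket, on its floor, 15 mm to -x and 56 mm to +y of the tray's origin; axes as the tray. 39 mm wide from x = -67 to +47 mm, then 28 mm wide to +97 (the jaw's end). Finger cut-outs of the same depth, 34 mm long in x, centred here, reach out to 41 mm on both sides (+y, -y). The opener at home has its origin here, its x along this x.
- opener_pocket_end (a point): Where the jaws' tip of the opener (point opener_end) lies when the opener is home: 95 mm in +x and 9 mm up from opener_pocket.
- gauge: Steel pressure gauge lying flat, white dial up: round case 50 mm in diameter, 26 mm high (lower edge bevelled), with a fitting sticking out sideways along +x (20 mm thick, then 13 mm; axis 13 mm up, tip 54 mm from the origin). 0.14 kg. Origin: centre of the case's underside; z up. Grip it across the case along its y; push on the middle of the dial.
- gauge_end (a point): Tip of the gauge's fitting, 54 mm in +x and 13 mm up from the gauge's origin.
- opener: Shut hand can opener lying flat: two white round handles side by side (together 36 mm wide, 18 mm high, x = -65 to +45 mm), then a steel jaw 22 mm wide, 15 mm high to x = +95, with an upright turning key on it (58 mm long, 5 mm thick, centred at x = 68, top 43 mm up). 0.16 kg. Origin: near the centre of mass, at underside height; z up. Grip it at the origin along y; push it there.
- opener_end (a point): Tip of the opener's jaw, 95 mm in +x and 9 mm up from the opener's origin.
- jar: Bystander: amber glass jar, 72 mm in diameter, 115 mm high. Origin: centre of its underside.
- can: Bystander: tin with paper label, 68 mm in diameter, 100 mm high. Origin: centre of its underside.
- carton: Bystander: cardboard carton lying flat, 60 x 110 mm, 45 mm high. Origin: centre of its underside.
Things that resemble listed ones, but are neither listed nor needed, are in the scene too. What is meant by the gauge is not green, orange or red, and is the smaller of those in its own colour.

How it is judged (in metres and radians):
At the end, for the whole second after the job is handed in: Gauge and opener each lie in their own pocket, released and at rest: origin within 4 mm (gauge) or 5 mm (opener) sideways of the pocket's origin and less than 3 mm above its floor, tip within 7 mm of the pocket's end point, level within 0.06 rad (horizontal distance between gauge and gauge_pocket below 0.004 m and z of gauge in the frame of gauge_pocket below 0.003 m and distance between gauge_end and gauge_pocket_end below 0.007 m and angle between each of gauge, opener's own z axis and vertical below 0.06 rad and horizontal distance between opener and opener_pocket below 0.005 m and z of opener in the frame of opener_pocket below 0.003 m and distance between opener_end and opener_pocket_end below 0.007 m and linear speed of each of gauge, opener below 0.02 m/s); the robot touches nothing.
It fails at once if the foam is crushed: gauge pushed or dropped onto the tray with more than 45 N (contact force between gauge and tray above 45 N).
It fails at once if the foam is crushed: opener pushed or dropped onto the tray with more than 45 N (contact force between opener and tray above 45 N).
It fails at once if a bystander is moved by more than 30 mm (distance of any of jar, can, carton from where it was at the start of the episode above 0.03 m).
It also fails if it takes over 72 s, if anything falls off the work surface, if the arm or the gripper's body presses on something with over 40 N, if the wrist force passes 120 N, or if a joint passes its speed limit or range.

ROBOT

A 6-joint arm with a two-finger parallel gripper is mounted at the origin on the work surface. World frame = base frame: x ahead of the robot, y to its left, z up, the work surface at z = 0. Lengths are in m, angles in degrees, forces in N, time in s.
With the tool pointing down it reaches from about 0.35 to 0.875 m from the base axis. Payload 4.2 kg.
Tool frame: the origin (TCP) lies at the very end of the fingers, on their centre line; the grasp point (between the pads) lies 19 mm behind it; z points along the fingers, y is the line along which they close (so a half turn about z gives the same grasp; the last joint's range is limited). The gripper opens to 87 mm and grips with 3 to 60 N. Pads are 19 mm wide; open, the fingers measure 117 mm over their backs; the gripper's body (75 mm by 190 mm) begins 51 mm behind the grasp point.
Start: joints at [82.54, 22.042, 0.453, 0, -68.411, -14.817], TCP at [0.237, 0.578, 0.223] pointing down, gripper open.
Joint ranges: [-179.83, 179.83], [-69.29, 118.12], [-61.27, 80.66], [-181.25, 117.63], [-171.15, -9.14], [-177.46, 177.46]. Speed limits (degrees/s): [159.86, 159.86, 180, 180, 180, 180].

INTERFACE

Orientations are given as a 3x3 rotation matrix whose columns are the frame's x, y, z axes.
In Python, from station import sense, cams, r gives the robot as it stands. The module is installed in compiled form; this text tells all that it offers.
- The arm moves only by the tool step_arm, never from a script. Its argument "targets" is text: rows parted by semicolons, each of 4 numbers parted by spaces: the shift along the tool's x, y, z in cm, then the turn about the tool's z in degrees. In form: x y z turn; .... A call has 1 to 12 rows; each row shifts and turns the commanded pose from where the row before left it, along the tool's axes as they then stand; what a row does not reach is not made up. A row lasts 1/12 s, in which the tool goes at most 41.7 mm and 7.16 degrees, less where a joint would pass 70% of its speed; a pose out of reach is approached as far as the arm can. A call with a gripper value outside its range is refused whole. "claw" is the finger opening in cm, from 0 to 8.7, set as the call begins (left out, the last holds). The fingers move at their own pace and stop on an object; the grip force is fixed at half the most. Time passes only in rows, so rows that do not move let the fingers close. It gives the time, the measured TCP pose, the force, the opening and the grip force at its end, in the units of the state.
- sense(): the state, without advancing time (a new reading comes with each control period).
- cams.capture(name): name is "scene" or "top"; returns a dict with "frame" (480x640x3 uint8, blue, green, red), "vertical_fov" (degrees; the focal length in pixels is half the picture's height over the tangent of half this angle, whatever the lens; pixels are square), "cx", "cy" (the principal point, pixels), "dist_coeffs" ([k1, k2, p1, p2, k3] as OpenCV has them; the pictures are not rectified), "eye" and "rotation" of the camera in the world. Camera axes: x right, y down, z forward; pixel columns grow to the right and rows downward; lengths in m; the calibration is good to about 2 mm. A picture is of the moment at which its call begins. There is no depth.
- r.finish_job(): hands the job in; it is judged then, once.
The state is a dict: "time_s": time; "joints": joint angles; "joint_velocities": joint speeds; "effort": joint torques, N m; "tcp_pos": TCP position; "ee_rot": TCP orientation; "wrist_force": force on the tool from outside, world axes, zero at the start; "moment": the same for the moment, N m; "gripper_width": opening from 0.0 (shut) to 1.0 (fully open); "gripper_force": force on a finger pad.
Only numpy, scipy, OpenCV 4.12 (cv2) and the standard library are available. Lean on these libraries where they do the work, as an engineer would, in place of code of your own. Each camera call takes 0.05 s, during which the arm holds its last target. There are 200 camera calls.

## Working session

There is one attempt and no reset: what is moved stays moved. The work goes in short steps, Python scripts to look and compute and a tool call to move; the robot and the scene stay as the last step left them, time stands still between calls to the robot, and variables do not carry over. Pictures are saved under pics/ and viewed, at most 10 in all, crops included, and the job is handed in when it is done.

Besides the shell and the picture viewer there is one more tool, called after "Request:" as name(argument=value, ...) on one line, values as JSON. step_arm: Moves the arm, as the interface text tells. Its arguments: {"type":"object","properties":{"targets":{"type":"string"},"claw":{"type":"number"}},"required":["targets"]}

```bash
mkdir -p pics
cat > h.py <<'E'
import numpy as np,cv2
from station import sense,cams,r
def cap(n,f=None):
    c=cams.capture(n)
    if f: cv2.imwrite('pics/'+f,c['frame'])
    fl=240/np.tan(np.radians(c['vertical_fov'])/2)
    c['K']=np.array([[fl,0,c['cx']],[0,fl,c['cy']],[0,0,1.]])
    c['d']=np.array(c['dist_coeffs'],float); c['R']=np.array(c['rotation']); c['eye']=np.array(c['eye'])
    return c
def p2w(c,uv,z):
    uv=np.array(uv,float).reshape(-1,1,2)
    n=cv2.undistortPoints(uv,c['K'],c['d']).reshape(-1,2)
    d=np.c_[n,np.ones(len(n))]@c['R'].T
    t=(np.broadcast_to(z,len(n))-c['eye'][2])/d[:,2]
    return c['eye']+d*t[:,None]
def w2p(c,P):
    P=np.array(P,float).reshape(-1,3)
    rv=cv2.Rodrigues(c['R'].T)[0]
    return cv2.projectPoints(P,rv,-c['R'].T@c['eye'],c['K'],c['d'])[0].reshape(-1,2)
E
python3 - <<'E'
from h import *
for n in('scene','top'):
    c=cap(n,n+'0.png'); print(n,c['eye'],c['R'].round(3).tolist(),c['vertical_fov'],c['d'])
s=sense();print(s['tcp_pos'],s['ee_rot'],s['time_s'],s['wrist_force'])
E
```

```text
scene [1.51487196 0.25244669 0.69783032] [[-0.297, 0.517, -0.803], [0.955, 0.164, -0.247], [0.004, -0.84, -0.542]] 43.135502095318294 [-0.161514  0.        0.        0.        0.      ]
top [ 0.50688379 -0.04255915  0.87566908] [[-0.002, -0.996, 0.086], [-1.0, 0.002, 0.002], [-0.002, -0.086, -0.996]] 55.39606413118908 [-0.07220523  0.          0.          0.          0.        ]
[0.23669977 0.57787597 0.22158174] [[ 9.25308433e-01 -3.79214840e-01 -6.38750161e-04]
 [-3.79215366e-01 -9.25306673e-01 -1.80723310e-03]
 [ 9.42898249e-05  1.91447191e-03 -9.99998163e-01]] 0.1 [-0.03573201  0.12476381 -0.65140628]
```

View pics/top0.png

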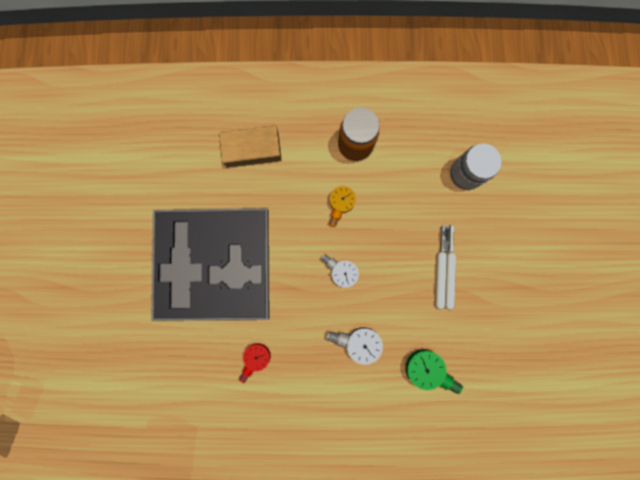

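View pics/scene0.png

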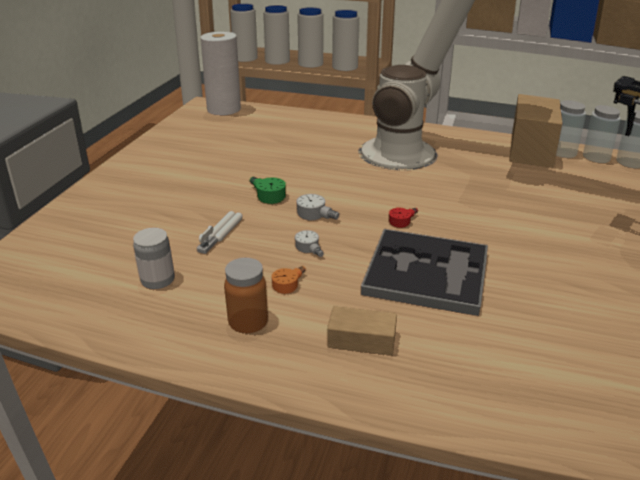

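Run:
```python
from h import *
im=cv2.imread('pics/top0.png')
def crop(x,y,w,h,s): return cv2.resize(im[y:y+h,x:x+w],None,fx=s,fy=s,interpolation=cv2.INTER_CUBIC)
M=np.zeros((600,800,3),np.uint8)
for (x,y,w,h,s,X,Y) in [(147,203,128,123,4,0,0),(317,250,46,42,6,520,0),(425,219,45,95,3.6,520,255)]:
    k=crop(x,y,w,h,s); M[Y:Y+k.shape[0],X:X+k.shape[1]]=k
cv2.imwrite('pics/m0.png',M)
```

```text
(no output)
```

View pics/m0.png

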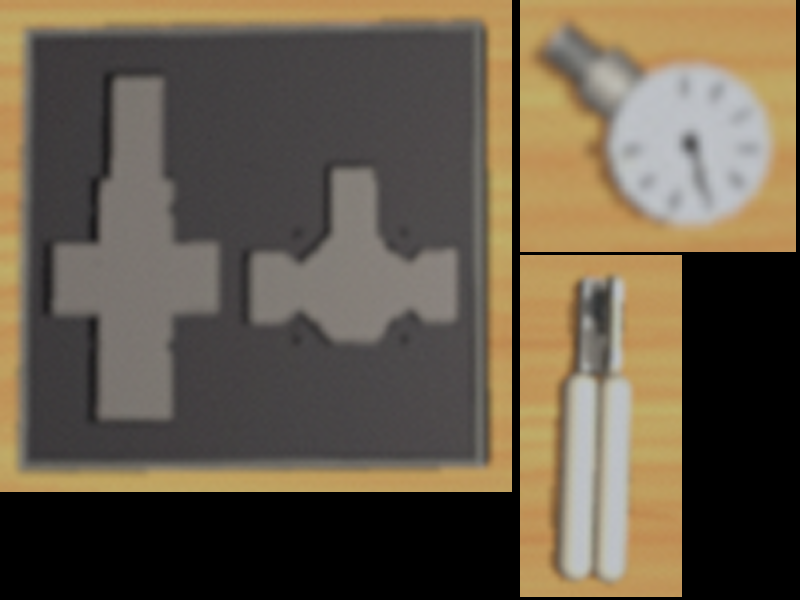

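```bash
cat > fit.py <<'E'
from h import *
from scipy.optimize import least_squares
def fit(c,loc,uv,x0):
    loc=np.array(loc,float)
    def W(p):
        a=p[2];R=np.array([[np.cos(a),-np.sin(a)],[np.sin(a),np.cos(a)]])
        return np.c_[loc[:,:2]@R.T+p[:2],loc[:,2]]
    s=least_squares(lambda p:(w2p(c,W(p))-uv).ravel(),x0)
    print((s.x*[1000,1000,57.2958]).round(2),'res px',s.fun.reshape(-1,2).round(2).tolist())
    return s.x
E
python3 - <<'E'
from fit import *
c=cap('top')
M=lambda pts,x,y,s,X=0,Y=0:[((u-X+.5)/s-.5+x,(v-Y+.5)/s-.5+y) for u,v in pts]
T=M([(27,30),(483,25),(484,463),(22,468)],147,203,4)
t=fit(c,[(.105,.11,.024),(.105,-.11,.024),(-.105,-.11,.024),(-.105,.11,.024)],T,[.5,.2,0])
# predicted pocket features in mosaic px
a=t[2];R=np.array([[np.cos(a),-np.sin(a)],[np.sin(a),np.cos(a)]])
for n,P in dict(slot_end_top24=(-.02+.057,-.048,.024),slot_end_fl=(.037,-.048,.01),op_tip=(.082,.056,.01),op_tip24=(.082,.056,.024),op_back24=(-.082,.056,.024),op_cut_l=(-.015,.097,.01),op_cut_r24=(-.015,.015,.024),g_cut_l=(-.02,.002,.01),g_cut_r24=(-.02,-.098,.024)).items():
    w=np.r_[R@P[:2]+t[:2],P[2]]; u=w2p(c,w)[0]; print(n,((u+.5-[147,203])*4-.5).round(1))
for n,P in dict(gp=(-.02,-.048),op=(-.015,.056)).items(): print(n,(R@P+t[:2]).round(4))
G=M([(689,144),(558,42)],317,250,6,520,0)
fit(c,[(0,0,.026),(.054,0,.013)],G,[.5,0,.8])
O=M([(592.5,579),(598,376),(601,277)],425,219,3.6,520,255)
fit(c,[(-.065,0,.009),(.045,0,.009),(.095,0,.012)],O,[.5,-.2,0])
E
```

```text
[538.21 161.16   0.65] res px [[-0.59, -0.98], [0.63, -1.59], [0.92, 1.43], [-1.02, 1.02]]
slot_end_top24 [354.  164.2]
slot_end_fl [359.4 166.6]
op_tip [144.5  76.1]
op_tip24 [135.8  72.3]
op_back24 [132.1 421.8]
op_cut_l [ 57.4 279.3]
op_cut_r24 [219.9 276.9]
g_cut_l [254.5 287.7]
g_cut_r24 [460.8 284.9]
gp [0.5188 0.1129]
op [0.5226 0.217 ]
[518.81 -92.13  51.25] res px [[0.49, 0.39], [-0.49, -0.4]]
[ 516.62 -284.31   -2.74] res px [[0.01, 0.63], [-0.08, -0.98], [0.07, 0.34]]
```

Request:
step_arm(targets="2.6 2.6 0 0;2.6 2.6 0 0;2.6 2.6 0 0;2.6 2.6 0 0;2.6 2.6 0 0;2.6 2.6 0 0;2.6 2.6 0 0;2.6 2.6 0 0;2.6 2.6 0 0;2.6 2.6 0 0;2.55 2.53 0 0;2.55 2.53 0 0", claw=7)

```text
time_s: 1.15
tcp_pos: [0.407, 0.1712, 0.2226]
ee_rot: [[0.926, -0.379, 0.0], [-0.379, -0.926, 0.0], [-0.0, -0.0, -1.0]]
wrist_force: [0.9, 0.2, 0.9]
gripper_width: 0.802
gripper_force: 0.0
```

Request:
step_arm(targets="2.55 2.53 0 0;2.55 2.53 0 0;2.55 2.53 0 0;2.55 2.53 0 0;2.55 2.53 0 0;2.55 2.53 0 0;2.55 2.53 0 0;2.55 2.53 0 0;0 0 0 -7;0 0 0 -7;0 0 0 -7;0 0 0 -7")

```text
time_s: 2.15
tcp_pos: [0.5187, -0.0921, 0.222]
ee_rot: [[0.995, 0.105, -0.001], [0.105, -0.995, 0.0], [-0.001, -0.0, -1.0]]
wrist_force: [0.6, 0.0, -0.9]
gripper_width: 0.805
gripper_force: 0.0
```

Request:
step_arm(targets="0 0 1 -7;0 0 1 -7;0 0 1 -7;0 0 1 -7;0 0 1 -7;0 0 1 -7;0 0 1 -3.5;0 0 1 0;0 0 1 0;0 0 1 0;0 0 0 0;0 0 0 0")

```text
time_s: 3.15
tcp_pos: [0.5187, -0.0917, 0.1219]
ee_rot: [[0.627, 0.779, -0.001], [0.779, -0.627, -0.0], [-0.001, -0.001, -1.0]]
wrist_force: [0.0, -0.2, 0.6]
gripper_width: 0.803
gripper_force: 0.0
```

```bash
cat > go.py <<'E'
from h import *
import sys
# target x y phi -> move in tool axes
def go(x,y,phi):
    s=sense();R=np.array(s['ee_rot']);p=np.array(s['tcp_pos'])
    d=R.T@(np.array([x,y,p[2]])-p)
    ph=np.degrees(np.arctan2(R[1,0],R[0,0]))
    print('tcp mm',(p*1000).round(1),'phi',ph.round(2),'| shift cm',(d*100).round(2),'turn',round(ph-phi,2),'F',np.array(s['wrist_force']).round(1),'w',round(s['gripper_width']*87,1),'gf',round(s['gripper_force'],1),'t',s['time_s'])
if __name__=='__main__': go(*map(float,sys.argv[1:4]))
E
python3 go.py .5188 -.0921 51.25
python3 - <<'E'
from h import *
c=cap('top'); im=c['frame'][200:350,250:450]
cv2.imwrite('pics/g1.png',cv2.resize(im,None,fx=4,fy=4,interpolation=2))
E
```

```text
tcp mm [518.7 -91.7 121.9] phi 51.19 | shift cm [-0.03  0.04  0.  ] turn -0.06 F [ 0.  -0.2  0.6] w 69.9 gf 0.0 t 3.15
```

View pics/g1.png

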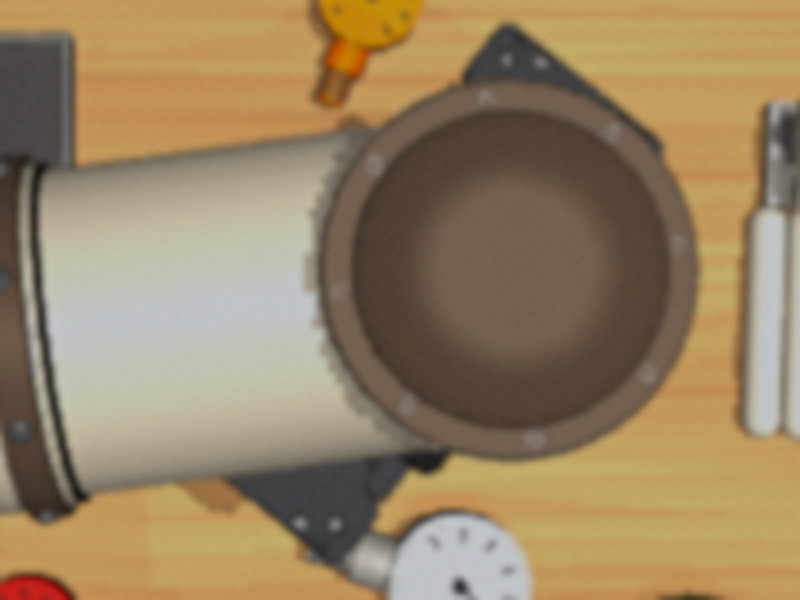

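Run:
```python
from h import *
c=cap('scene'); f=cv2.resize(c['frame'][200:320,280:500],None,fx=3.6,fy=3.6,interpolation=2)
def dot(P,col):
    for u in w2p(c,P): 
        q=((u+.5-[280,200])*3.6-.5).round().astype(int); cv2.drawMarker(f,tuple(int(v) for v in q),col,cv2.MARKER_CROSS,9,1)
def T(x,y,a,L):
    a=np.radians(a);L=np.array(L);return np.c_[L[:,0]*np.cos(a)-L[:,1]*np.sin(a)+x,L[:,0]*np.sin(a)+L[:,1]*np.cos(a)+y,L[:,2]]
th=np.arange(0,6.28,.52)
dot(T(.5188,-.0921,51.25,np.r_[np.c_[.025*np.cos(th),.025*np.sin(th),th*0+.026],[[0,0,.026],[.054,0,.013]]]),(0,0,255))
dot(T(.5382,.1612,.65,[(.105,.11,.024),(.105,-.11,.024),(-.105,-.11,.024),(-.105,.11,.024),(.037,-.036,.024),(.037,-.06,.024),(-.037,.002,.024),(-.003,.002,.024),(-.037,-.098,.024),(-.003,-.098,.024),(.082,.07,.024),(.082,.042,.024),(-.082,.0365,.024),(-.082,.0755,.024)]),(0,255,0))
cv2.imwrite('pics/s1.png',f[:,:800])
```

```text
(no output)
```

View pics/s1.png

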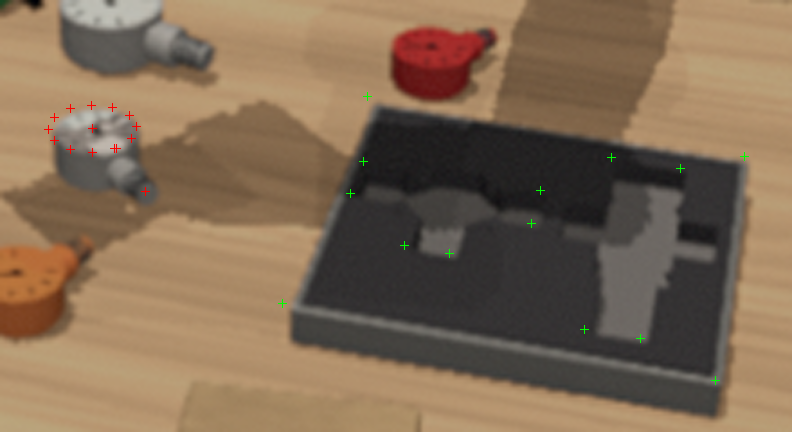

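Request:
step_arm(targets="0 0 1.5 0;0 0 1.5 0;0 0 1.5 0;0 0 1.5 0;0 0 1.5 0;0 0 1.5 0;0 0 1 0;0 0 0.8 0;0 0 0.6 0;0 0 0.4 0;0 0 0.1 0;0 0 0 0")

```text
time_s: 4.25
tcp_pos: [0.5192, -0.0916, 0.0037]
ee_rot: [[0.626, 0.78, 0.0], [0.78, -0.626, -0.0], [0.0, 0.0, -1.0]]
wrist_force: [0.1, -0.9, -0.2]
gripper_width: 0.806
gripper_force: 0.0
```

Request:
step_arm(targets="0 0 0 0;0 0 0 0;0 0 0 0;0 0 0 0;0 0 0 0;0 0 0 0;0 0 0 0;0 0 0 0", claw=4)

```text
time_s: 4.92
tcp_pos: [0.5191, -0.0916, 0.0039]
ee_rot: [[0.626, 0.78, 0.0], [0.78, -0.626, -0.0], [0.0, 0.0, -1.0]]
wrist_force: [-1.0, 0.6, 4.4]
gripper_width: 0.566
gripper_force: 30.0
```

Request:
step_arm(targets="0 0 -0.5 0;0 0 -1 0;0 0 -1.5 0;0 0 -1.5 0;0 0 -1.5 5;0 0 -1 7;0 0 0 7;0 0 0 7;0 0 0 7;0 0 0 7;0 0 0 7;0 0 0 3.5")

```text
time_s: 5.92
tcp_pos: [0.5189, -0.0916, 0.0741]
ee_rot: [[1.0, 0.007, 0.0], [0.007, -1.0, 0.0], [0.0, -0.0, -1.0]]
wrist_force: [0.0, -0.5, -1.7]
gripper_width: 0.566
gripper_force: 30.0
```

Request:
step_arm(targets="0 -1 0 0;0 -2.2 0 0;0 -2.5 0 0;0 -2.5 0 0;0 -2.5 0 0;0 -2.5 0 0;0 -2.5 0 0;0 -2.2 0 0;0 -1.5 0 0;0 -0.9 0 0;0.1 -0.4 0 0;0 0 0 0")

```text
time_s: 6.92
tcp_pos: [0.5175, 0.1161, 0.0737]
ee_rot: [[1.0, 0.014, 0.0], [0.014, -1.0, 0.0], [0.0, -0.0, -1.0]]
wrist_force: [-1.0, -0.1, -1.7]
gripper_width: 0.572
gripper_force: 30.0
```

Request:
step_arm(targets="0 0 -0.5 0;0 0 0 0")

```text
time_s: 7.08
tcp_pos: [0.5177, 0.1148, 0.0794]
ee_rot: [[1.0, 0.012, 0.001], [0.012, -1.0, 0.0], [0.001, -0.0, -1.0]]
wrist_force: [-0.4, 0.0, -1.3]
gripper_width: 0.566
gripper_force: 30.0
```

```bash
python3 go.py .520 .115 .65
python3 - <<'E'
from h import *
c=cap('scene'); cv2.imwrite('pics/scene2.png',c['frame']); f=cv2.resize(c['frame'][190:320,340:500],None,fx=4.6,fy=4.6,interpolation=2)
cv2.imwrite('pics/s2.png',f)
E
```

```text
tcp mm [517.7 114.8  79.4] phi 0.69 | shift cm [ 0.23 -0.02  0.  ] turn 0.04 F [-0.4  0.  -1.3] w 49.3 gf 30.0 t 7.0833
```

View pics/s2.png

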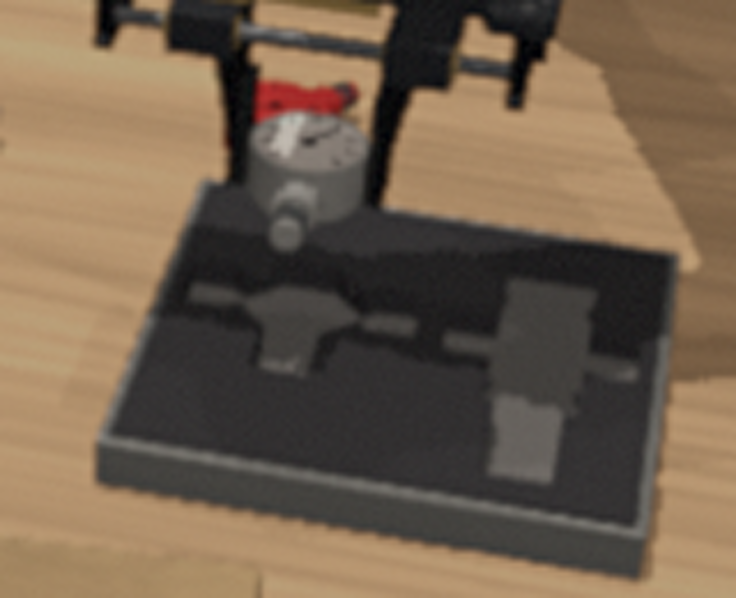

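Run:
```python
from fit import *
c=cap('scene')
M=lambda pts:np.array([((u+.5)/4.6-.5+340,(v+.5)/4.6-.5+190) for u,v in pts])
P=np.array([(.5177,.1148,.1015),(.5177+.054,.1148+.0006,.0885)])
obs=M([(309,140),(286,235)])
d=w2p(c,P)-obs; print('pred-obs held gauge px',d.round(2), 'px per mm x',(w2p(c,P+[.001,0,0])-w2p(c,P)).round(2)[0],'y',(w2p(c,P+[0,.001,0])-w2p(c,P)).round(2)[0])
loc=[(.105,-.11,.024),(.105,.11,.024),(-.105,.11,.024),(-.105,-.11,.024)]
C=M([(102,440),(640,527),(677,256),(207,185)])
slot=M([(307,376),(416,326),(190,293),(284,373)])
sl=[(.037,-.036,.024),(-.02,.002,.024),(-.02,-.098,.010),(.037,-.048,.024)]
for sh in (0,1):
    o=d.mean(0)*sh
    fit(c,loc,C+o,[.53,.16,0]); fit(c,sl,slot+o,[.53,.16,0]); fit(c,loc+sl,np.r_[C,slot]+o,[.53,.16,0])
```

```text
pred-obs held gauge px [[ 0.67 -0.88]
 [ 0.11 -1.16]] px per mm x [-0.1   0.26] y [0.51 0.08]
[540.48 165.37   0.77] res px [[-1.88, -0.15], [1.91, 2.2], [1.34, -1.42], [-1.39, -2.5]]
[543.2  166.96  -1.62] res px [[-0.24, 0.04], [1.22, -1.57], [0.5, 2.07], [-1.41, -0.51]]
[540.92 165.99   0.6 ] res px [[-1.73, -0.08], [2.05, 2.49], [1.76, -1.16], [-0.98, -2.41], [0.08, -0.17], [0.53, -2.38], [-0.53, 2.32], [-1.14, -0.59]]
[537.01 165.59   0.74] res px [[-1.7, -0.22], [1.79, 2.06], [1.2, -1.26], [-1.31, -2.3]]
[539.59 167.05  -1.63] res px [[-0.24, 0.0], [1.15, -1.54], [0.55, 2.12], [-1.4, -0.54]]
[537.39 166.15   0.58] res px [[-1.58, -0.17], [1.9, 2.33], [1.59, -1.01], [-0.92, -2.22], [0.1, -0.19], [0.49, -2.32], [-0.45, 2.4], [-1.1, -0.6]]
```

```bash
cat > iou.py <<'E'
from h import *
from scipy.optimize import minimize
def rect(x0,x1,y0,y1):return np.array([(x0,y0),(x1,y0),(x1,y1),(x0,y1)])
k=.0265*np.tan(np.pi/8);h=.0265
octo=np.array([(h,k),(k,h),(-k,h),(-h,k),(-h,-k),(-k,-h),(k,-h),(h,-k)])
G=[octo,rect(0,.057,-.012,.012),rect(-.017,.017,-.05,.05)]
O=[rect(-.067,.047,-.0195,.0195),rect(.04,.097,-.014,.014),rect(-.017,.017,-.041,.041)]
parts=[p+[-.02,-.048] for p in G]+[p+[-.015,.056] for p in O]
S=8
def mask(c,p,roi):
    x,y,a=p[:3];R=np.array([[np.cos(a),-np.sin(a)],[np.sin(a),np.cos(a)]])
    X0,Y0,W,H=roi;out=[]
    for z in(.010,.024):
        m=np.zeros((H*S,W*S),np.uint8)
        for q in parts:
            # densify not needed (small distortion locally)
            u=w2p(c,np.c_[q@R.T+[x,y],np.full(len(q),z)])
            cv2.fillPoly(m,[np.round(((u+.5-[X0,Y0])*S-.5)*16).astype(np.int32)],1,shift=4)
        out.append(m)
    m=(out[0]&out[1]).astype(np.float32)
    m=cv2.resize(m,(W,H),interpolation=cv2.INTER_AREA)
    return cv2.GaussianBlur(m,(0,0),.7)
def run(c,img,roi,p0):
    X0,Y0,W,H=roi
    g=cv2.cvtColor(img,cv2.COLOR_BGR2GRAY)[Y0:Y0+H,X0:X0+W].astype(float)
    def cost(p,full=False):
        m=mask(c,p*[.001,.001,.01],roi)
        A=np.c_[m.ravel(),np.ones(m.size)];s,*_=np.linalg.lstsq(A,g.ravel(),rcond=None)
        return np.abs(A@s-g.ravel()).mean()
    best=None
    for st in(4,1.):
        sx=np.array([p0+np.eye(3)[i]*st if i>=0 else p0 for i in(-1,0,1,2)])
        s=minimize(cost,p0,method='Nelder-Mead',options=dict(initial_simplex=sx,xatol=.02,fatol=1e-4));p0=s.x
    print((p0*[1,1,.573]).round(2),'cost',round(s.fun,2)); return p0
E
python3 - <<'E'
from iou import *
c=cap('top'); run(c,cv2.imread('pics/top0.png'),(158,214,104,100),np.array([538.,162,1.]))
c=cap('scene'); im=cv2.imread('pics/scene0.png')
run(c,im,(372,240,110,60),np.array([538.,165,1.]))
g=cv2.cvtColor(im,6); print(g[250:290:4,372:482:5])
E
```

```text
[538.21 162.24   0.76] cost 5.17
[541.18 165.7    1.01] cost 9.88
[[137  70  32  24  22  35  25  24  25  49  47  48  49  46  47  45  66  37
   25  23  46  48]
 [139  46  86 101  76  75 100  98  87  25  24  25  43  47  47  46  98  99
   99  99  48  47]
 [106  47  46  45  43 100  99  97 100  82  70  58  48  35  25  28  97  99
   98  80  50  47]
 [ 69  48  47  47  46  76  99  99  51  43  65  88  46  60  57  40  99  99
   98  92  31  39]
 [ 49  46  49  46  46  78  97  94  48  48  48  46  48  62  87  99  98  98
   98  87  32  22]
 [ 47  47  47  47  48  61  86  61  47  49  46  45  48  48  48  97  99  97
   98  88  97  94]
 [ 47  49  47  46  49  47  49  49  49  50  47  46  47  45  47  84  98  97
   97  48  44  46]
 [ 48  46  48  46  48  47  47  47  47  47  47  48  48  48  44  77  99  98
   98  47  45  45]
 [ 48  48  48  49  47  46  48  46  48  47  47  45  48  47  46  72  98  98
   59  48  47  45]
 [ 86  54  45  46  48  48  48  46  47  49  48  49  45  48  47  72  98  97
   49  45  47  46]]
```

Request:
step_arm(targets="0.05 -0.3 0.5 0;0 0 1 0;0 0 1 0;0 0 1 0;0 0 0.6 0;0 0 0.4 0;0 0 0 0;0 0 0 0")

```text
time_s: 7.95
tcp_pos: [0.5178, 0.1184, 0.0332]
ee_rot: [[1.0, 0.013, -0.0], [0.013, -1.0, -0.0], [-0.0, 0.0, -1.0]]
wrist_force: [-0.1, 0.3, -0.7]
gripper_width: 0.567
gripper_force: 30.0
```

```bash
python3 go.py .5183 .1177 .8
python3 - <<'E'
from h import *
c=cap('scene'); cv2.imwrite('pics/scene3.png',c['frame']); f=cv2.resize(c['frame'][215:290,355:455],None,fx=8,fy=8,interpolation=2)
cv2.imwrite('pics/s3.png',f)
E
```

```text
tcp mm [517.8 118.4  33.2] phi 0.74 | shift cm [0.04 0.07 0.  ] turn -0.06 F [-0.1  0.3 -0.7] w 49.3 gf 30.0 t 7.95
```

View pics/s3.png

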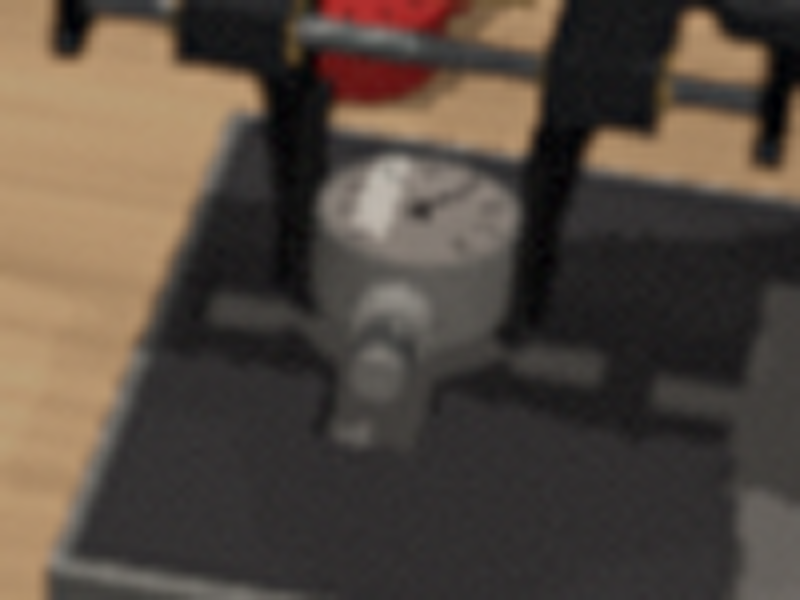

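Run:
```python
from iou import *
c=cap('scene')
def W(u,v,z): return (p2w(c,[((u+.5)/8-.5+355,(v+.5)/8-.5+215)],z)[0]*1000).round(1)
print('dial',W(419,208,.0553),'tip',W(377,370,.0423),'robot-held: y at dial 118.4')
print('slotR @24 (local 37,-36)',W(415,450,.024))
print('slotL x@24, y@10 (local -60)',W(333,443,.024),W(333,443,.010))
print('cutL @10 (y local -98)',W(208,305,.010),'cutR @24 (y local 2)',W(605,370,.024))
im=cv2.imread('pics/scene0.png')
p=np.array([541.2,165.7,1.3])
roi=(372,240,110,60)
g=cv2.cvtColor(im,6)[240:300,372:482]
m=mask(c,p*[.001,.001,.01],roi)
f=np.dstack([g,g,(40+m*60).astype(np.uint8)]);f=np.minimum(f.astype(int)*2,255).astype(np.uint8)
# per-pocket fit
import iou
allp=iou.parts
for sel,roi in((slice(0,3),(372,240,58,30)),(slice(3,6),(428,240,52,60))):
    iou.parts=allp[sel]; run(c,im,roi,p)
t=cap('top')
for sel,roi in((slice(0,3),(207,235,56,62)),(slice(3,6),(157,218,48,92))):
    iou.parts=allp[sel]; run(t,cv2.imread('pics/top0.png'),roi,np.array([538.2,162.2,1.3]))
```

```text
dial [521.  118.1  55.3] tip [573.4 118.9  42.3] robot-held: y at dial 118.4
slotR @24 (local 37,-36) [577.1 130.2  24. ]
slotL x@24, y@10 (local -60) [580.2 110.9  24. ] [560.7 108.   10. ]
cutL @10 (y local -98) [511.6  65.8  10. ] cutR @24 (y local 2) [530.4 168.5  24. ]
[541.3  166.12   0.98] cost 11.14
[540.87 165.61   0.62] cost 6.47
[5.3813e+02 1.6250e+02 5.3000e-01] cost 4.94
[538.56 162.03   0.77] cost 3.45
```

Request:
step_arm(targets="0.13 0 0 0;0 0 0.2 0;0 0 0.2 0;0 0 0.1 0;0 0 0.1 0;0 0 0 0;0 0 0 0")

```text
time_s: 8.68
tcp_pos: [0.5191, 0.1184, 0.0275]
ee_rot: [[1.0, 0.013, -0.0], [0.013, -1.0, -0.0], [-0.0, 0.0, -1.0]]
wrist_force: [-0.0, 0.0, -1.4]
gripper_width: 0.57
gripper_force: 30.0
```

Request:
step_arm(targets="0 0 0.05 0;0 0 0.05 0;0 0 0.05 0;0 0 0.05 0;0 0 0 0")

```text
time_s: 9.1
tcp_pos: [0.519, 0.1184, 0.0254]
ee_rot: [[1.0, 0.013, -0.0], [0.013, -1.0, -0.0], [-0.0, 0.0, -1.0]]
wrist_force: [0.2, -0.2, -2.0]
gripper_width: 0.566
gripper_force: 30.0
```

Request:
step_arm(targets="0 0 0.05 0;0 0 0.05 0;0 0 0.05 0;0 0 0.05 0;0 0 0 0")

```text
time_s: 9.52
tcp_pos: [0.5189, 0.1181, 0.0236]
ee_rot: [[1.0, 0.013, -0.001], [0.013, -1.0, -0.001], [-0.001, 0.001, -1.0]]
wrist_force: [-1.4, -1.7, 1.6]
gripper_width: 0.564
gripper_force: 30.0
```

Request:
step_arm(targets="0 0 0.05 0;0 0 0.05 0;0 0 0.05 0;0 0 0.05 0;0 0 0 0")

```text
time_s: 9.93
tcp_pos: [0.5182, 0.1179, 0.0211]
ee_rot: [[1.0, 0.012, -0.002], [0.012, -1.0, -0.001], [-0.002, 0.001, -1.0]]
wrist_force: [-2.7, -2.5, 1.1]
gripper_width: 0.566
gripper_force: 30.0
```

Request:
step_arm(targets="-0.08 0.06 0 0;0 0 0.05 0;0 0 0.05 0;0 0 0.05 0;0 0 0.05 0;0 0 0 0")

```text
time_s: 10.43
tcp_pos: [0.5181, 0.1178, 0.0194]
ee_rot: [[1.0, 0.012, -0.0], [0.012, -1.0, -0.0], [-0.0, 0.0, -1.0]]
wrist_force: [-2.5, -2.0, 0.7]
gripper_width: 0.568
gripper_force: 30.0
```

Request:
step_arm(targets="0 0 0.05 0;0 0 0.05 0;0 0 0.05 0;0 0 0.05 0;0 0 0 0")

```text
time_s: 10.85
tcp_pos: [0.5182, 0.1177, 0.0173]
ee_rot: [[1.0, 0.013, -0.0], [0.013, -1.0, -0.0], [-0.0, 0.0, -1.0]]
wrist_force: [-2.3, -2.7, 0.9]
gripper_width: 0.565
gripper_force: 30.0
```

Request:
step_arm(targets="0 0 0.05 0;0 0 0.05 0;0 0 0.05 0;0 0 0.05 0;0 0 0 0")

```text
time_s: 11.27
tcp_pos: [0.5182, 0.1177, 0.0154]
ee_rot: [[1.0, 0.013, -0.0], [0.013, -1.0, -0.0], [-0.0, 0.0, -1.0]]
wrist_force: [-3.3, -2.5, 0.9]
gripper_width: 0.571
gripper_force: 30.0
```

Request:
step_arm(targets="0 0 0.05 0;0 0 0.05 0;0 0 0.05 0;0 0 0.05 0;0 0 0 0")

```text
time_s: 11.68
tcp_pos: [0.5182, 0.1177, 0.0135]
ee_rot: [[1.0, 0.013, -0.0], [0.013, -1.0, -0.0], [-0.0, 0.0, -1.0]]
wrist_force: [-3.2, -3.3, 1.3]
gripper_width: 0.565
gripper_force: 30.0
```

Request:
step_arm(targets="0 0 0 0;0 0 0 0;0 0 0 0;0 0 0 0;0 0 -0.5 0;0 0 -1 0;0 0 -1.5 0;0 0 -1 0;0 0 0 0", claw=5.8)

```text
time_s: 12.43
tcp_pos: [0.5204, 0.1189, 0.0566]
ee_rot: [[1.0, 0.013, 0.006], [0.013, -1.0, 0.003], [0.006, -0.003, -1.0]]
wrist_force: [-0.1, 0.3, 0.0]
gripper_width: 0.665
gripper_force: 0.0
```

Request:
step_arm(targets="0 0 0 0;0 0 0 0;0 0 0 0;0 0 0 0;0 0 0 0;0 0 0 0;0 0 0 0;0 0 0 0;0 0 0 0;0 0 0 0", claw=0)

```text
time_s: 13.27
tcp_pos: [0.5183, 0.1178, 0.0535]
ee_rot: [[1.0, 0.013, -0.0], [0.013, -1.0, -0.0], [-0.0, 0.0, -1.0]]
wrist_force: [-0.3, 1.2, 0.4]
gripper_width: 0.038
gripper_force: 0.0
```

Request:
step_arm(targets="0 0 0.5 0;0 0 0.5 0;0 0 0.2 0;0 0 0.1 0;0 0 0.1 0;0 0 0 0")

```text
time_s: 13.77
tcp_pos: [0.5182, 0.1178, 0.0392]
ee_rot: [[1.0, 0.013, -0.0], [0.013, -1.0, -0.0], [-0.0, 0.0, -1.0]]
wrist_force: [-0.2, 0.5, -0.7]
gripper_width: 0.01
gripper_force: 0.0
```

Request:
step_arm(targets="0 0 0.05 0;0 0 0.05 0;0 0 0.05 0;0 0 0.05 0;0 0 0.05 0;0 0 0.05 0;0 0 0.05 0;0 0 0 0")

```text
time_s: 14.43
tcp_pos: [0.5183, 0.1178, 0.036]
ee_rot: [[1.0, 0.013, -0.0], [0.013, -1.0, -0.0], [-0.0, 0.0, -1.0]]
wrist_force: [0.3, 0.3, -0.3]
gripper_width: 0.002
gripper_force: 0.0
```

Request:
step_arm(targets="0 0 0.05 0;0 0 0.05 0;0 0 0 0")

```text
time_s: 14.68
tcp_pos: [0.5184, 0.1178, 0.0353]
ee_rot: [[1.0, 0.013, 0.0], [0.013, -1.0, -0.0], [0.0, 0.0, -1.0]]
wrist_force: [-1.9, 0.3, 2.9]
gripper_width: 0.004
gripper_force: 1.6
```

Contact at the home height. One gentle press, then rise.

Request:
step_arm(targets="0 0 0.1 0;0 0 0.1 0;0 0 0.05 0;0 0 0 0")

```text
time_s: 15.02
tcp_pos: [0.5185, 0.1178, 0.0336]
ee_rot: [[1.0, 0.013, 0.0], [0.013, -1.0, -0.0], [0.0, 0.0, -1.0]]
wrist_force: [-3.5, 0.4, 10.1]
gripper_width: 0.002
gripper_force: 4.6
```

Request:
step_arm(targets="0 0 -0.2 0;0 0 -1 0;0 0 -2 0;0 0 -2.5 0;0 0 -2.5 0;0 0 -2 0;0 0 0 0", claw=0)

```text
time_s: 15.6
tcp_pos: [0.5213, 0.119, 0.1395]
ee_rot: [[1.0, 0.014, 0.009], [0.014, -1.0, 0.004], [0.009, -0.004, -1.0]]
wrist_force: [0.6, 0.3, 0.7]
gripper_width: 0.003
gripper_force: 0.0
```

Request:
step_arm(targets="0 1.5 0 0;0 3 0 0;0 3.8 0 0;0 3.8 0 0;0 3.8 0 0;0 3.8 0 0;0 3.8 0 0;0 3.8 0 0;0 3.8 0 0;0 3.8 0 0;0 3.0 0 0;-0.7 2.2 0 3.5", claw=6.5)

```text
time_s: 16.6
tcp_pos: [0.5167, -0.286, 0.1338]
ee_rot: [[0.999, -0.051, 0.0], [-0.051, -0.999, -0.0], [0.0, 0.0, -1.0]]
wrist_force: [0.5, -0.1, 0.5]
gripper_width: 0.735
gripper_force: 0.0
```

Request:
step_arm(targets="0 0 2 0;0 0 2 0;0 0 2 0;0 0 1.5 0;0 0 0 0")

```text
time_s: 17.02
tcp_pos: [0.5135, -0.2825, 0.0556]
ee_rot: [[0.999, -0.05, -0.008], [-0.05, -0.999, 0.003], [-0.008, -0.002, -1.0]]
wrist_force: [0.5, 0.3, -1.4]
gripper_width: 0.746
gripper_force: 0.0
```

```bash
python3 go.py .5166 -.284 -2.7
python3 - <<'E'
from h import *
c=cap('scene'); cv2.imwrite('pics/scene4.png',c['frame'])
A=cv2.resize(c['frame'][195:270,175:275],None,fx=4,fy=4,interpolation=2)
B=cv2.resize(c['frame'][215:290,355:455],None,fx=4,fy=4,interpolation=2)
T=cap('top')['frame']
C=cv2.resize(T[205:305,205:270],(390,600),interpolation=2)
cv2.imwrite('pics/s4.png',np.hstack([np.vstack([A,B]),C]))
E
```

```text
tcp mm [ 513.5 -282.5   55.6] phi -2.85 | shift cm [ 0.32  0.14 -0.  ] turn -0.15 F [ 0.5  0.3 -1.4] w 64.9 gf 0.0 t 17.0167
```

View pics/s4.png

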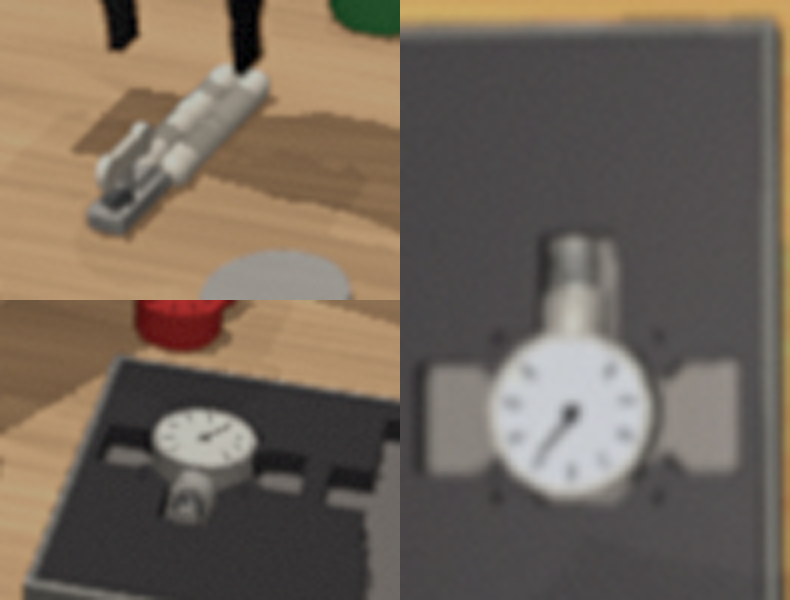

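Request:
step_arm(targets="0 0 0.5 0;0 0 0.5 0;0 0 0 0;0 0 0 0")

```text
time_s: 17.45
tcp_pos: [0.5165, -0.2832, 0.0498]
ee_rot: [[0.999, -0.048, 0.0], [-0.048, -0.999, -0.0], [0.0, 0.0, -1.0]]
wrist_force: [-0.4, -1.1, 0.3]
gripper_width: 0.742
gripper_force: 0.0
```

```bash
python3 go.py .5166 -.283 -2.7
python3 - <<'E'
from h import *
c=cap('scene');W=lambda u,v,z:(p2w(c,[((u+.5)/4-.5+175,(v+.5)/4-.5+195)],z)[0]*1000).round(1)
print('jaw tip top mid',W(110,214,.015),'handle front centre top',W(158,160,.018),'rear outline R',W(268,85,.009),'rear top L',W(222,66,.014))
E
```

```text
tcp mm [ 516.5 -283.2   49.8] phi -2.77 | shift cm [ 0.01 -0.02  0.  ] turn -0.07 F [-0.4 -1.1  0.3] w 64.6 gf 0.0 t 17.45
jaw tip top mid [ 612.5 -282.1   15. ] handle front centre top [ 562.7 -278.8   18. ] rear outline R [ 460.8 -261.3    9. ] rear top L [ 457.1 -290.7   14. ]
```

Request:
step_arm(targets="0 -0.2 0.8 0;0 0 0.8 0;0 0 0.8 0;0 0 0.8 0;0 0 0.7 0;0 0 0.5 0;0 0 0.3 0;0 0 0 0;0 0 0 0")

```text
time_s: 18.25
tcp_pos: [0.5166, -0.2813, 0.0024]
ee_rot: [[0.999, -0.048, -0.0], [-0.048, -0.999, -0.0], [-0.0, 0.0, -1.0]]
wrist_force: [-0.3, 0.9, -0.4]
gripper_width: 0.747
gripper_force: 0.0
```

Request:
step_arm(targets="0 0 0 0;0 0 0 0;0 0 0 0;0 0 0 0;0 0 0 0;0 0 0 0;0 0 0 0;0 0 0 0", claw=2.5)

```text
time_s: 18.92
tcp_pos: [0.5166, -0.2813, 0.0027]
ee_rot: [[0.999, -0.048, 0.0], [-0.048, -0.999, -0.0], [0.0, 0.0, -1.0]]
wrist_force: [0.1, -0.2, 1.6]
gripper_width: 0.404
gripper_force: 30.0
```

Request:
step_arm(targets="0 0 -0.5 0;0 0 -1 0;0 0 -2 -1.4;0 0 -2.5 -2;0 0 -2 0;0 -1 0 0;0 -2 0 0;0 -3 0 0;0 -3.5 0 0;0 -3.5 0 0;0 -3.5 0 0;0 -3.5 0 0")

```text
time_s: 19.92
tcp_pos: [0.5133, -0.0794, 0.0823]
ee_rot: [[1.0, 0.01, -0.001], [0.01, -1.0, 0.0], [-0.001, -0.0, -1.0]]
wrist_force: [0.6, 0.9, -2.0]
gripper_width: 0.403
gripper_force: 30.0
```

Request:
step_arm(targets="0.2 -3.5 0 0;0.2 -3.5 0 0;0.2 -3.5 0 0;0.2 -3.5 0 0;0.2 -3.5 0 0;0.1 -3.5 0 0;0 -3 0 0;0 -2.5 0 0;0 -2 0 0;0 -1.3 0 0;0 -0.5 0 0;0 0 0 0")

```text
time_s: 20.92
tcp_pos: [0.5216, 0.2225, 0.0822]
ee_rot: [[1.0, 0.012, -0.001], [0.012, -1.0, -0.0], [-0.001, 0.0, -1.0]]
wrist_force: [-0.1, -0.6, -1.9]
gripper_width: 0.403
gripper_force: 30.0
```

Request:
step_arm(targets="0 0 0 0;0 0 0 0;0 0 0 0")

```text
time_s: 21.17
tcp_pos: [0.5219, 0.2206, 0.0825]
ee_rot: [[1.0, 0.009, -0.0], [0.009, -1.0, -0.0], [-0.0, 0.0, -1.0]]
wrist_force: [-0.2, 0.3, -0.7]
gripper_width: 0.404
gripper_force: 30.0
```

```bash
python3 go.py .5218 .2218 .75
```

```text
tcp mm [521.9 220.6  82.5] phi 0.53 | shift cm [-0.01 -0.12 -0.  ] turn -0.22 F [-0.2  0.3 -0.7] w 35.2 gf 30.0 t 21.1667
```

Request:
step_arm(targets="0 -0.12 1 -0.2;0 0 1 0;0 0 1 0;0 0 0.8 0;0 0 0.7 0;0 0 0.4 0;0 0 0.1 0;0 0 0 0;0 0 0 0")

```text
time_s: 21.92
tcp_pos: [0.5223, 0.2233, 0.0328]
ee_rot: [[1.0, 0.015, 0.001], [0.015, -1.0, 0.0], [0.001, -0.0, -1.0]]
wrist_force: [-0.1, -0.6, -1.0]
gripper_width: 0.407
gripper_force: 30.0
```

```bash
python3 go.py .5218 .2218 .75
python3 - <<'E'
from h import *
c=cap('scene'); cv2.imwrite('pics/scene5.png',c['frame']); f=cv2.resize(c['frame'][225:300,400:500],None,fx=8,fy=8,interpolation=2)
cv2.imwrite('pics/s5.png',f)
E
```

```text
tcp mm [522.3 223.3  32.8] phi 0.84 | shift cm [-0.05  0.15 -0.  ] turn 0.09 F [-0.1 -0.6 -1. ] w 35.4 gf 30.0 t 21.9167
```

View pics/s5.png

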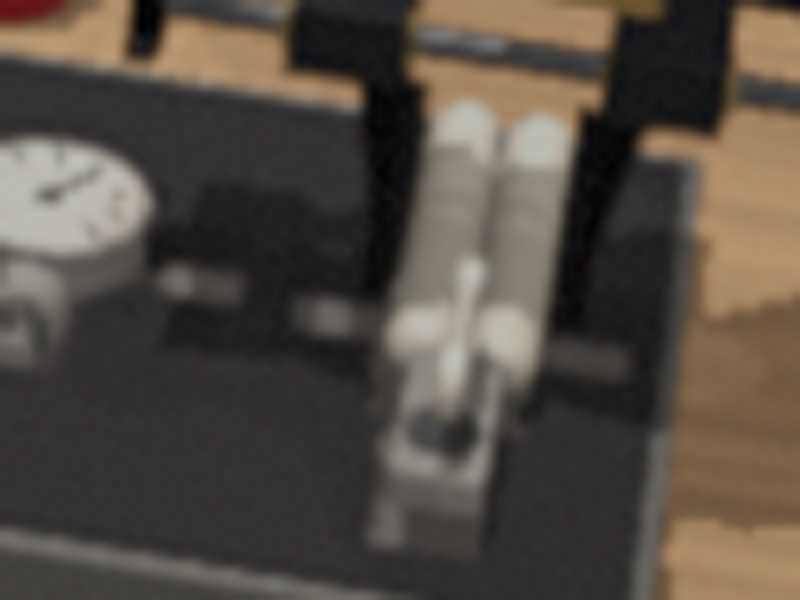

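Run:
```python
from h import *
c=cap('scene');W=lambda u,v,z:(p2w(c,[((u+.5)/8-.5+400,(v+.5)/8-.5+225)],z)[0]*1000).round(1)
P=lambda p:((w2p(c,p)+.5-[400,225])*8-.5).round(0).tolist()
print('top L',W(385,462,.0451),'top R',W(495,480,.0451),'bottomR',W(485,555,.0301))
print('key top end near',W(452,395,.073))
print('floor left edge',W(368,545,.010),'near edge',W(368,548,.024))
# predicted silhouette in camera frame where pocket (scene) = tray (541.1,165.9,.75deg)
a=np.radians(.75);R=np.array([[np.cos(a),-np.sin(a)],[np.sin(a),np.cos(a)]])
o=R@[-.015,.056]+[.5411,.1659];print('scene-frame opener target',o.round(4))
L=[(.095,-.011,.0451),(.095,.011,.0451),(.095,-.011,.0301),(.095,.011,.0301),(.045,-.018,.0391),(.045,.018,.0391),(-.065,-.018,.0391),(-.065,.018,.0391)]
print(P([np.r_[R@l[:2]+o,l[2]] for l in L]))
print('pocket near corners',P([np.r_[R@[.097,s]+o,.024] for s in(-.014,.014)]))
```

```text
top L [619.2 212.   45.1] top R [618.6 236.8  45.1] bottomR [626.8 237.5  30.1]
key top end near [628.5 224.8  73. ]
floor left edge [604.3 210.3  10. ] near edge [623.9 211.3  24. ]
scene-frame opener target [0.5254 0.2217]
[[384.0, 465.0], [481.0, 482.0], [376.0, 518.0], [473.0, 535.0], [376.0, 357.0], [530.0, 383.0], [428.0, 113.0], [570.0, 135.0]]
pocket near corners [[359.0, 543.0], [482.0, 564.0]]
```

Request:
step_arm(targets="0.05 0.1 0 0;0 0 0.2 0;0 0 0.2 0;0 0 0.1 0;0 0 0.1 0;0 0 0.05 0;0 0 0.05 0;0 0 0 0;0 0 0 0")

```text
time_s: 22.77
tcp_pos: [0.5225, 0.2221, 0.0255]
ee_rot: [[1.0, 0.014, 0.0], [0.014, -1.0, -0.0], [0.0, 0.0, -1.0]]
wrist_force: [-0.5, -0.2, -2.0]
gripper_width: 0.403
gripper_force: 30.0
```

Request:
step_arm(targets="0 0 0.05 0;0 0 0.05 0;0 0 0.05 0;0 0 0.05 0;0 0 0 0")

```text
time_s: 23.18
tcp_pos: [0.5225, 0.222, 0.0234]
ee_rot: [[1.0, 0.014, -0.0], [0.014, -1.0, -0.0], [-0.0, 0.0, -1.0]]
wrist_force: [0.1, -0.7, -2.3]
gripper_width: 0.401
gripper_force: 30.0
```

Request:
step_arm(targets="0 0 0.05 0;0 0 0.05 0;0 0 0.05 0;0 0 0.05 0;0 0 0 0")

```text
time_s: 23.6
tcp_pos: [0.5225, 0.222, 0.0214]
ee_rot: [[1.0, 0.014, -0.0], [0.014, -1.0, -0.0], [-0.0, 0.0, -1.0]]
wrist_force: [0.5, -0.5, -1.8]
gripper_width: 0.403
gripper_force: 30.0
```

Request:
step_arm(targets="0 0 0.05 0;0 0 0.05 0;0 0 0.05 0;0 0 0.05 0;0 0 0 0")

```text
time_s: 24.02
tcp_pos: [0.5225, 0.2219, 0.0195]
ee_rot: [[1.0, 0.014, -0.0], [0.014, -1.0, -0.0], [-0.0, 0.0, -1.0]]
wrist_force: [0.3, -0.7, -0.4]
gripper_width: 0.403
gripper_force: 30.0
```

Request:
step_arm(targets="0 0 0.05 0;0 0 0.05 0;0 0 0.05 0;0 0 0.05 0;0 0 0 0")

```text
time_s: 24.43
tcp_pos: [0.5224, 0.2219, 0.0174]
ee_rot: [[1.0, 0.014, -0.0], [0.014, -1.0, -0.0], [-0.0, 0.0, -1.0]]
wrist_force: [0.2, -0.4, -0.6]
gripper_width: 0.403
gripper_force: 30.0
```

Request:
step_arm(targets="0 0 0.05 0;0 0 0.05 0;0 0 0.05 0;0 0 0.05 0;0 0 0 0")

```text
time_s: 24.85
tcp_pos: [0.5225, 0.222, 0.0154]
ee_rot: [[1.0, 0.014, -0.0], [0.014, -1.0, -0.0], [-0.0, 0.0, -1.0]]
wrist_force: [-0.8, -1.4, -0.9]
gripper_width: 0.403
gripper_force: 30.0
```

Request:
step_arm(targets="0 0 0.05 0;0 0 0.05 0;0 0 0.05 0;0 0 0.05 0;0 0 0 0")

```text
time_s: 25.27
tcp_pos: [0.5225, 0.222, 0.0133]
ee_rot: [[1.0, 0.014, -0.0], [0.014, -1.0, -0.0], [-0.0, 0.0, -1.0]]
wrist_force: [0.8, -2.0, -1.2]
gripper_width: 0.401
gripper_force: 30.0
```

Request:
step_arm(targets="0 0 0.05 0;0 0 0.05 0;0 0 0 0")

```text
time_s: 25.52
tcp_pos: [0.5225, 0.222, 0.0124]
ee_rot: [[1.0, 0.014, -0.0], [0.014, -1.0, -0.0], [-0.0, 0.0, -1.0]]
wrist_force: [-0.3, -2.4, -0.8]
gripper_width: 0.402
gripper_force: 30.0
```

Request:
step_arm(targets="0 0 0 0;0 0 0 0;0 0 0 0;0 0 0 0;0 0 -0.5 0;0 0 -1 0;0 0 -1.5 0;0 0 -0.5 0;0 0 0 0;0 0 0 0", claw=4.3)

```text
time_s: 26.35
tcp_pos: [0.5227, 0.2222, 0.0481]
ee_rot: [[1.0, 0.014, 0.001], [0.014, -1.0, 0.001], [0.001, -0.001, -1.0]]
wrist_force: [0.1, 0.9, -0.6]
gripper_width: 0.493
gripper_force: 0.0
```

Request:
step_arm(targets="0 0 0 0;0 0 0 0;0 0 0 0;0 0 0 0;0 0 0 0;0 0 0 0;0 0 0 0;0 0 0 0", claw=0)

```text
time_s: 27.02
tcp_pos: [0.5225, 0.2221, 0.0475]
ee_rot: [[1.0, 0.014, -0.0], [0.014, -1.0, -0.0], [-0.0, 0.0, -1.0]]
wrist_force: [-0.5, -0.4, -0.5]
gripper_width: 0.023
gripper_force: 0.0
```

Request:
step_arm(targets="0 0 0.5 0;0 0 0.5 0;0 0 0.2 0;0 0 0.1 0;0 0 0.1 0;0 0 0 0")

```text
time_s: 27.52
tcp_pos: [0.5224, 0.222, 0.0332]
ee_rot: [[1.0, 0.014, -0.0], [0.014, -1.0, -0.0], [-0.0, 0.0, -1.0]]
wrist_force: [-0.8, 0.3, -0.3]
gripper_width: 0.007
gripper_force: 0.0
```

Request:
step_arm(targets="0 0 0.1 0;0 0 0.1 0;0 0 0.05 0;0 0 0.05 0;0 0 0.05 0;0 0 0.05 0;0 0 0.05 0;0 0 0.05 0;0 0 0 0")

```text
time_s: 28.27
tcp_pos: [0.5225, 0.222, 0.0284]
ee_rot: [[1.0, 0.014, -0.0], [0.014, -1.0, -0.0], [-0.0, 0.0, -1.0]]
wrist_force: [-0.6, 1.1, -0.0]
gripper_width: -0.001
gripper_force: 0.0
```

Request:
step_arm(targets="0 0 0.05 0;0 0 0.05 0;0 0 0.05 0;0 0 0 0")

```text
time_s: 28.6
tcp_pos: [0.5226, 0.2221, 0.0272]
ee_rot: [[1.0, 0.014, 0.0], [0.014, -1.0, 0.0], [0.0, -0.0, -1.0]]
wrist_force: [0.1, -0.0, 1.6]
gripper_width: 0.005
gripper_force: 0.7
```

Request:
step_arm(targets="0 0 0.1 0;0 0 0.1 0;0 0 0.05 0;0 0 0 0")

```text
time_s: 28.93
tcp_pos: [0.5227, 0.2221, 0.0254]
ee_rot: [[1.0, 0.015, 0.0], [0.015, -1.0, -0.0], [0.0, 0.0, -1.0]]
wrist_force: [-2.5, -0.3, 7.5]
gripper_width: 0.001
gripper_force: 3.3
```

Request:
step_arm(targets="0 0 -0.2 0;0 0 -1 0;0 0 -2.5 0;0 0 -3 0;0 0 -3 0;0 0 -3 0;0 0 -1 0;0 2 0 0;0 3 0 0;0 3.8 0 0;0 3.8 0 0;0 3.8 0 0")

```text
time_s: 29.93
tcp_pos: [0.5243, 0.0567, 0.1615]
ee_rot: [[1.0, 0.015, -0.0], [0.015, -1.0, 0.0], [-0.0, -0.0, -1.0]]
wrist_force: [0.1, -0.3, 0.6]
gripper_width: 0.008
gripper_force: 0.0
```

Request:
step_arm(targets="0 3.8 0 0;0 3.8 0 0;0 3.8 0 0;0 3.8 0 0;0 3.8 0 0;0 3.8 0 0;0 3.8 0 0;0 3 0 0;0 2 0 0;0 1 0 0;0 0 0 0;0 0 0 0")

```text
time_s: 30.93
tcp_pos: [0.5293, -0.2675, 0.1612]
ee_rot: [[1.0, 0.014, -0.001], [0.014, -1.0, 0.001], [-0.001, -0.001, -1.0]]
wrist_force: [-0.1, 0.9, -1.2]
gripper_width: 0.004
gripper_force: 0.0
```

Run:
```python
from h import *
c=cap('scene'); 
A=cv2.resize(c['frame'][225:300,360:490],(400,231),interpolation=2)
B=cv2.resize(cap('top')['frame'][205:325,150:272],(400,393),interpolation=2)
M=np.zeros((393,800,3),np.uint8);M[:231,:400]=A;M[:,400:]=B
cv2.imwrite('pics/f.png',M)
```

```text
(no output)
```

View pics/f.png

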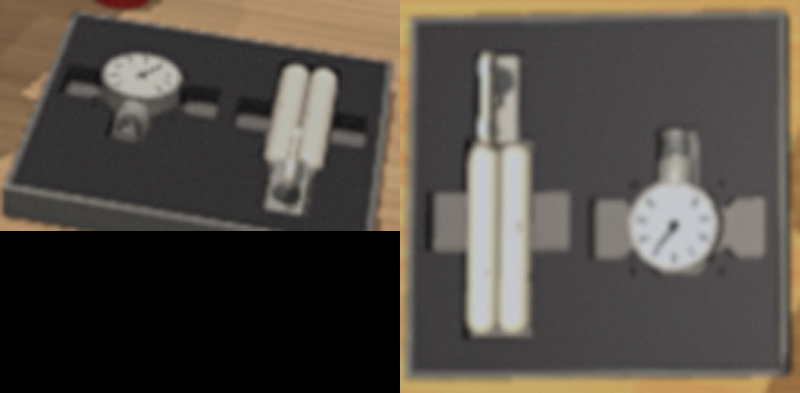

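```bash
python3 -c "
from station import r
print(r.finish_job())"
```

```text
the job is handed in; nothing more can be done
None
```

The pressure gauge and the can opener are each pressed into their own pockets, seated at the pocket floors as far as the contact heights and camera views show. I handed the job in at about 31 s, and it returned no verdict.

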